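Crank the bench vise shut on a wooden block

TASK

Take the loose crank from the bench, fit it fully down onto the square shaft of the bench vise, and wind it in full circles, clockwise seen from above, until the wooden block standing in the vise is clamped against the fixed jaw with the sprung pad pressed about halfway in. Leave the crank on the shaft and let go, and do not disturb the jar of nails or the scraper block.

Things in the scene. Friction and masses are not known exactly. Their poses are not given: they have to be found in the camera images.
- vise: Grey bench vise, 280 x 110 mm, fixed to the bench, 102 mm high at the shaft tip. Origin on the bench top (z = 0) directly under the axis of the upright square shaft; x runs along the bed from the gearbox (100 x 90 mm, 60 mm high) towards the fixed jaw, z up. The flat bed's top is 20 mm high; the fixed jaw's face is at x = 190 mm; jaws are 65 mm high and 100 to 110 mm wide..
- shaft_seat (a point): Point on the vise's vertical shaft axis, 66 mm above the bench, on top of the round steel collar (52 mm across) where the crank's hub comes to rest; it turns with the shaft. The steel shaft is 18 x 18 mm square, with sides along this frame's x and y, for 26 mm above this point, then tapers over 10 mm to a 9 mm square tip. Any of the four quarter turns fits the crank.
- vise_shaft (a joint): Angle of the square shaft in rad, growing clockwise seen from above; starts between 0 and 4.5. One turn clockwise moves the moving jaw and its pad 14 mm towards the fixed jaw; the face of the unpressed pad is at vise x = 113 mm + 14 mm x angle / 6.283. Turning takes about 0.15 N m, and the screw stays where it is left.
- vise_pad (a joint): How far the sprung aluminium pad (100 x 44 mm plate, 8 mm thick) on the front of the moving jaw is pressed back towards the jaw, in m: 0 free (10 mm gap behind it), 0.010 bottomed. Spring 3 N/mm. It starts to go in once the block is pushed against the fixed jaw.
- block: Loose pine block standing on the vise bed between pad and fixed jaw, 45 mm along the vise's x, 120 mm along y, 50 mm high, 0.1 to 0.2 kg. Origin at the centre of its underside. Starts 3 to 10 mm clear of the fixed jaw; the pad pushes it along.
- crank: Loose steel crank, 0.35 to 0.6 kg, lying on the bench knob up, on the left or right of the vise, any yaw. Origin at the centre of the underside of its square hub, z up, x along the arm. Hub 40 x 40 x 40 mm with sides along x and y and a 20 mm square hole right through. The arm, 22 mm wide, leaves the hub at heights 28 to 40 mm along +x. The hub can be gripped across y, 40 mm wide; the centre of mass is about 10 mm from the origin along x.
- crank_grip (a point): Grip point of the crank's black round knob: 30 mm diameter, upright, spanning heights 42 to 95 mm above the hub's underside, 90 mm from the hub's axis along the crank's x; this point is 70 mm above the underside. The knob spins freely about its own upright axis, so a gripper can hold it without turning.
- jaw_mark (a point): Point on the moving jaw, centre of the top of its front, 65 mm above the bench; moves with the jaw along the vise's x (95 mm from the vise's origin at shaft angle 0). The pad stands in front of it.
- scraper: Bystander: wooden scraper block 100 x 55 x 35 mm with a short steel blade, on the other side of the vise from the crank. Origin at the centre of its underside.
- jar: Bystander: glass jar of nails, 70 mm across, 101 mm high, on the left beyond the vise. Origin at the centre of its underside.
Mind the look-alikes: they are no part of the job. Leave any green or pink look-alike of the crank alone. Leave any purple look-alike of the block alone.

How it is judged (in metres and radians):
On the way, in this order (a step that is already met when the one before it is completed fails the run):
1. the crank sits fully down and upright on the square shaft (distance between crank and shaft_seat below 0.006 m and angle between crank's own z axis and vertical below 0.08 rad), for 0.2 s.
2. with the crank on the shaft, the screw has been wound at least one full turn, moving the jaw over 14 mm (distance between crank and shaft_seat below 0.012 m and distance of jaw_mark from where it was at the start of the episode above 0.014 m), for 0.1 s.
At the end, for the whole second after the job is handed in: The crank is fully down on the shaft (hub within 6 mm of the collar, upright within 0.08 rad) and at rest; the block stands upright on the vise bed against the fixed jaw (its centre 164 to 171 mm along the vise's x, within 30 mm across), held by the pad, which is pressed in 2 to 8 mm of its 10 mm (all of step 1 and value of joint vise_pad between 0.002 and 0.008 m and x of block in the frame of vise between 0.164 and 0.171 m and y of block in the frame of vise between -0.03 and 0.03 m and angle between block's own z axis and vertical below 0.08 rad and linear speed of crank below 0.02 m/s and linear speed of block below 0.01 m/s); the robot touches nothing.
It fails at once if the jar or the scraper block is moved by more than 30 mm, or the jar is tipped (distance of any of scraper, jar from where it was at the start of the episode above 0.03 m or angle between jar's own z axis and vertical above 0.4 rad).
It also fails if it takes over 72 s, if anything falls off the work surface, if the arm or the gripper's body presses on something with over 40 N, if the wrist force passes 120 N, or if a joint passes its speed limit or range.

ROBOT

A 6-joint arm with a two-finger parallel gripper is mounted at the origin on the work surface. World frame = base frame: x ahead of the robot, y to its left, z up, the work surface at z = 0. Lengths are in mm, angles in rad, forces in N, time in s.
With the tool pointing down it reaches from about 275 to 725 mm from the base axis. Payload 5.6 kg.
Tool frame: the origin (TCP) lies at the centre of the arm's flange, where the gripper is bolted on; the fingertips stand 173 mm ahead of it and the grasp point (between the pads) lies 155 mm ahead of it; z points along the fingers, y is the line along which they close (so a half turn about z gives the same grasp; the last joint's range is limited). The gripper opens to 85 mm and grips with 20 to 120 N. Pads are 22 mm wide; open, the fingers measure 114 mm over their backs; the gripper's body (76 mm by 85 mm) begins 54 mm behind the grasp point. The pads swing forward as they close: fully open they stand 13 mm farther back than shut.
Start: joints at [-0.972, 0.255, 0.108, 0, -1.424, -0.285], TCP at [169.791, -523.13, 404.683] pointing down, gripper open.
Joint ranges: [-2.95, 2.95], [-1.21, 1.97], [-1.09, 1.5], [-2.87, 1.71], [-2.94, -0.07], [-3.05, 3.05]. Speed limits (rad/s): [2.57, 2.57, 3.14, 3.14, 3.14, 3.14].

INTERFACE

Orientations are given as a rotation vector (axis times angle).
In Python, from station import manip gives the robot as it stands. The module is installed in compiled form; this text tells all that it offers.
- The arm moves only by the tool step_arm, never from a script. Its argument "steps" is one flat list of numbers, 7 for each row, row after row: the turn, a rotation vector about the tool's x, y, z as a fraction of full scale, then the shift along the tool's x, y, z as a fraction of full scale, then the opening in per cent of the stroke, from 0 (shut) to 100 (fully open). A call has 1 to 12 rows; each row shifts and turns the commanded pose from where the row before left it, along the tool's axes as they then stand; what a row does not reach is not made up. Full scale, the value 1, is 0.2 m for a shift and 2 pi rad for a turn. A row lasts 1/8 s, in which the tool goes at most 62.5 mm and 10.7 degrees, less where a joint would pass 70% of its speed; a pose out of reach is approached as far as the arm can. A call with a number of a shift or a turn outside -1 to 1 is refused whole. A call with a gripper value outside its range is refused whole. The fingers move at their own pace and stop on an object; "grip_force" is the grip in N (left out, the last holds). Time passes only in rows, so rows that do not move let the fingers close. It gives the time, the measured TCP pose, the force, the opening and the grip force at its end, in the units of the state.
- manip.sense(): the state, without advancing time (a new reading comes with each control period).
- manip.read_camera(name): name is "scene" or "top" or "wrist"; returns the picture (400x640x3 uint8, red, green, blue); there is no depth.
- manip.camera_model(name): a dict with "camera_matrix" (3x3 intrinsics, pixels), "cam_to_world" (4x4, takes a point from camera to world coordinates). Camera axes: x right, y down, z forward; pixel columns grow to the right and rows downward; lengths in mm; the calibration is good to about 2 mm. A picture is of the moment at which its call begins: read the wrist's pose just before it. camera_model takes no time and is no camera call; for the wrist camera it gives the pose at the moment of the call.
- manip.hand_in(): hands the job in; it is judged then, once.
The state is a dict: "time_s": time; "joint_pos": joint angles; "dq": joint speeds; "joint_efforts": joint torques, N m; "ee_pos": TCP position; "orientation": TCP orientation; "force": force on the tool from outside, world axes, zero at the start; "torque": the same for the moment, N m; "opening": finger opening in mm; "grip_force": force on a finger pad.
Only numpy, scipy, OpenCV 4.12 (cv2) and the standard library are available. Lean on these libraries where they do the work, as an engineer would, in place of code of your own. Each camera call takes 0.05 s, during which the arm holds its last target. There are 200 camera calls.

## Working session

There is one attempt and no reset: what is moved stays moved. The work goes in short steps, Python scripts to look and compute and a tool call to move; the robot and the scene stay as the last step left them, time stands still between calls to the robot, and variables do not carry over. Pictures are saved under pics/ and viewed, at most 10 in all, crops included, and the job is handed in when it is done.

Besides the shell and the picture viewer there is one more tool, called after "Request:" as name(argument=value, ...) on one line, values as JSON. step_arm: Moves the arm, as the interface text tells. Shift numbers are shares of 0.2 m and turn numbers shares of 2 pi rad, none past 1 either way. Its arguments: {"type":"object","properties":{"steps":{"type":"array","items":{"type":"number"}},"grip_force":{"type":"number"}},"required":["steps"]}

```bash
mkdir -p pics
cat > h.py <<'E'
import numpy as np, cv2
from station import manip
from scipy.spatial.transform import Rotation as R
def ray(cam,u,v,z,m=None):
    m=m or manip.camera_model(cam); K=np.array(m["camera_matrix"]);T=np.array(m["cam_to_world"])
    d=T[:3,:3]@np.linalg.inv(K)@[u,v,1]; o=T[:3,3]
    return o+d*(z-o[2])/d[2]
def proj(m,p):
    K=np.array(m["camera_matrix"]);T=np.linalg.inv(np.array(m["cam_to_world"]))
    q=K@(T[:3,:3]@np.array(p)+T[:3,3]); return q[:2]/q[2]
def shot(cam,name):
    im=np.array(manip.read_camera(cam)); cv2.imwrite('pics/'+name+'.png',im[:,:,::-1]); return im
E
python3 - <<'E'
from h import *
for c in("top","scene"):
    shot(c,c+'0'); m=manip.camera_model(c); print(c,np.round(m["camera_matrix"],1),np.round(m["cam_to_world"],3))
print(manip.sense())
E
```

```text
top [[417.6   0.  330.5]
 [  0.  417.6 196.1]
 [  0.    0.    1. ]] [[ 1.800000e-02 -9.800000e-01  1.970000e-01  3.879300e+02]
 [-1.000000e+00 -1.900000e-02 -1.000000e-03 -2.997400e+01]
 [ 5.000000e-03 -1.970000e-01 -9.800000e-01  1.008126e+03]
 [ 0.000000e+00  0.000000e+00  0.000000e+00  1.000000e+00]]
scene [[442.1   0.  313.6]
 [  0.  442.1 201.1]
 [  0.    0.    1. ]] [[ 6.340000e-01  6.520000e-01 -4.150000e-01  1.102433e+03]
 [ 7.730000e-01 -5.410000e-01  3.320000e-01 -4.350680e+02]
 [-8.000000e-03 -5.310000e-01 -8.470000e-01  1.115249e+03]
 [ 0.000000e+00  0.000000e+00  0.000000e+00  1.000000e+00]]
{'time_s': 0.1, 'joint_pos': array([-9.72388987e-01,  2.55637181e-01,  1.07132497e-01, -3.93674385e-04,
       -1.42392892e+00, -2.84599855e-01]), 'dq': array([-0.00113106, -0.00168781,  0.00280532,  0.0006767 , -0.00121694,
       -0.00053842]), 'joint_efforts': array([-2.29165249e-03, -3.87606061e+01,  2.38474900e+01,  5.37796631e+00,
       -3.79513061e-03,  6.66161526e-06]), 'ee_pos': array([ 169.77820967, -522.96953594,  403.91649468]), 'orientation': array([ 4.90763243e-01, -3.10267071e+00, -2.58628697e-03]), 'force': array([ 0.01653885,  0.5557705 , -0.753056  ]), 'torque': array([-0.00672254, -0.02845028,  0.00668269]), 'grip_force': 0.0, 'opening': 85.24970405044753}
```

View pics/top0.png

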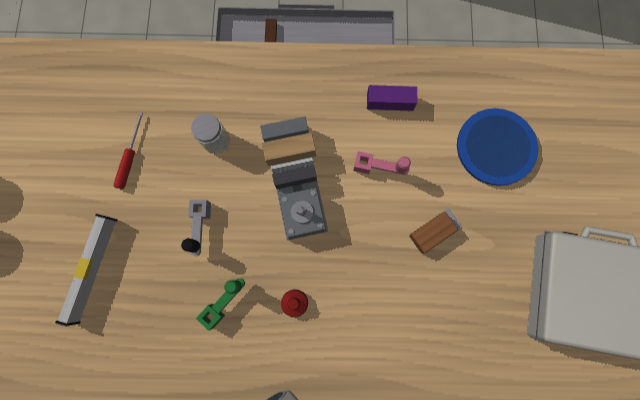

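View pics/scene0.png

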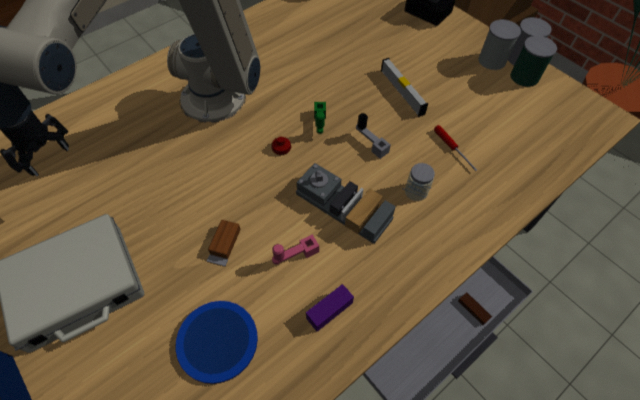

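The top view shows three crank shapes. The grey/steel crank with the black knob has its hub at about (199,209) and its knob at (191,245). The green look-alike is at (210,320)–(233,287) and the pink one at (363,162)–(403,165). I choose the grey one. The vise shaft is at (302,211), the jar at (208,133) and the scraper at (436,232). Next is a close crop of the crank and vise.

Run:
```python
from h import *
im=cv2.imread('pics/top0.png'); 
a=cv2.resize(im[190:260,175:235],None,fx=6,fy=6,interpolation=cv2.INTER_CUBIC)
b=cv2.resize(im[180:250,260:340],None,fx=5,fy=5,interpolation=cv2.INTER_CUBIC)
c=np.zeros((420,770,3),np.uint8); c[:,:360]=a; c[:350,365:765]=b; cv2.imwrite('pics/crop1.png',c)
```

```text
(no output)
```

View pics/crop1.png

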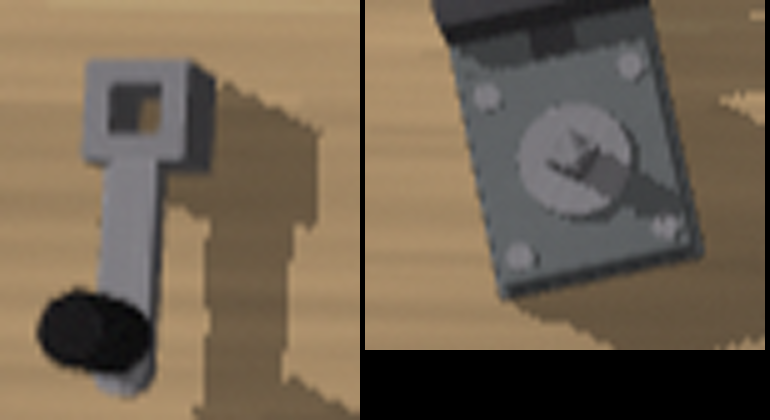

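The crop shows the steel crank: square hub top with corners around (189.5,200)–(206,217), hole centre (197.5,208), arm running down to the black knob at (188,245). On the vise, the collar centre is at about (302,212) and the four gearbox bolts surround it.

Run:
```python
from h import *
A=lambda x,y:((x+.5)/6-.5+175,(y+.5)/6-.5+190)
B=lambda x,y:((x-365+.5)/5-.5+260,(y+.5)/5-.5+180)
p=lambda q,z:np.round(ray("top",*q,z),1)
hub=[p(A(*c),40) for c in((87,61),(188,62),(185,163),(85,159))]
print("hub",hub,np.mean(hub,0),"hole",p(A(135,109),40))
k=p(A(77,330),95);print("knob top",k,"arm end",p(A(125,393),40))
h=np.mean(hub,0);d=k-h;print(np.arctan2(d[1],d[0]),np.hypot(*d[:2]))
d=p(A(125,393),40)-h;print(np.arctan2(d[1],d[0]))
print("collar",p(B(576,160),66))
bo=[p(B(*c),62) for c in((487,97),(630,65),(668,228),(520,257))];print(bo,np.mean(bo,0))
e=[bo[0]-bo[3],bo[1]-bo[2]];print([np.arctan2(x[1],x[0]) for x in e])
```

```text
hub [array([567.2, 301.7,  40. ]), array([567.5, 262. ,  40. ]), array([527.5, 260.1,  40. ]), array([528.3, 299.1,  40. ])] [547.625 280.725  40.   ] hole [548.4 281.3  40. ]
knob top [457.7 278.   95. ] arm end [438.3 276.2  40. ]
-3.1112988936710178 89.96627840474453
-3.1002259155617007
collar [539.7  33.6  66. ]
[array([569. ,  75.8,  62. ]), array([585.4,  10.3,  62. ]), array([509.8,  -9.1,  62. ]), array([495.3,  57.8,  62. ])] [539.875  33.7    62.   ]
[np.float64(0.23954393402602825), np.float64(0.25119362350425817)]
```

```bash
cat >> h.py <<'E'
def tool():
    s=manip.sense(); return np.array(s["ee_pos"]),R.from_rotvec(s["orientation"]).as_matrix(),s
def delta(target):  # world target TCP -> tool-axis shift in mm
    p,M,_=tool(); return np.round(M.T@(np.array(target)-p),1)
def yaw(): M=tool()[1]; return np.arctan2(M[1,1],M[0,1])
E
python3 - <<'E'
from h import *
p,M,s=tool(); C=np.array(manip.camera_model("wrist")["cam_to_world"])
print(np.round(M.T@(C[:3,3]-p),1),np.round(M.T@C[:3,:3],2),yaw(),np.round(manip.camera_model("wrist")["camera_matrix"],0)[0])
psi=-3.105+np.pi/2+np.pi
y=np.array([np.cos(psi),np.sin(psi),0]);x=np.array([-y[1],y[0],0])
d=np.array([540,34,0])-p; print(psi,"x",d@x,"y",d@y)
print("jar",ray("top",206,129,101))
E
```

```text
[82.4 -0.8 31.1] [[-0.   -0.95 -0.32]
 [ 1.   -0.    0.  ]
 [-0.   -0.32  0.95]] 1.884545810262007 [335.   0. 320.]
1.6073889803846897 x -390.35039553073307 y 543.0523056815385
jar [721.00506455 256.1042156  101.        ]
```

Request:
step_arm(steps=[0, 0, 0.022, 0, 0, 0, 100, 0, 0, 0.022, 0, 0, 0, 100, 0, 0, 0, -0.178, 0.247, 0, 100, 0, 0, 0, -0.178, 0.247, 0, 100, 0, 0, 0, -0.178, 0.247, 0, 100, 0, 0, 0, -0.178, 0.247, 0, 100, 0, 0, 0, -0.178, 0.247, 0, 100, 0, 0, 0, -0.178, 0.247, 0, 100, 0, 0, 0, -0.178, 0.247, 0, 100, 0, 0, 0, -0.178, 0.247, 0, 100, 0, 0, 0, -0.178, 0.247, 0, 100, 0, 0, 0, -0.178, 0.247, 0, 100])

```text
time_s: 1.6
ee_pos: [507.7, -14.2, 404.5]
orientation: [0.059, -3.141, 0.0]
force: [1.0, -0.8, 0.6]
opening: 85.5
grip_force: 0.0
```

Request:
step_arm(steps=[0, 0, 0, -0.178, 0.247, 0, 100, 0, 0, 0, 0, 0, 0, 100, 0, 0, 0, 0, 0, 0, 100])

```text
time_s: 1.98
ee_pos: [540.7, 34.6, 404.1]
orientation: [0.06, -3.14, 0.001]
force: [0.1, -0.7, 0.6]
opening: 84.8
grip_force: 0.0
```

Run:
```python
from h import *
print(tool()[0],yaw(),tool()[2]["joint_pos"])
import json
m=manip.camera_model("wrist"); np.savez('pics/w1.npz',K=m["camera_matrix"],T=m["cam_to_world"])
shot("wrist",'w1')
```

```text
[540.70486142  34.55826156 404.12672194] 1.6087148930322428 [ 3.52805874e-01  2.39499084e-01  8.61742250e-02  6.63854930e-06
 -1.41892618e+00 -1.88568496e+00]
```

View pics/w1.png

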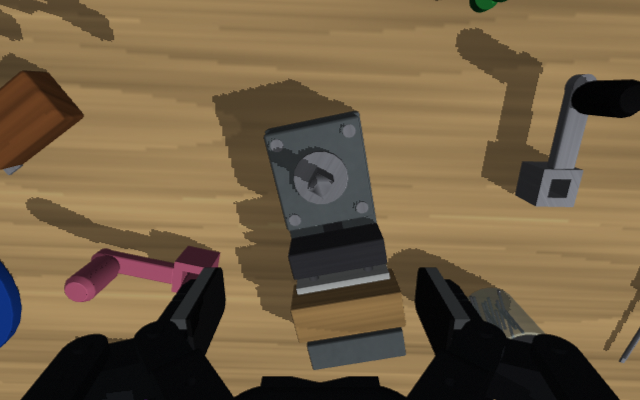

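The wrist view shows the vise upside down: shaft at (320,178), gearbox bolts around it, jaw, pad (white edge at about (343,283)), block and fixed jaw. The steel crank is at the right, hub at (556,186). I'll zoom in on the shaft and on the jaw area.

Run:
```python
from h import *
im=cv2.imread('pics/w1.png'); 
a=cv2.resize(im[145:210,288:353],None,fx=6,fy=6,interpolation=cv2.INTER_CUBIC)
b=cv2.resize(im[220:380,280:420],None,fx=2.5,fy=2.5,interpolation=cv2.INTER_CUBIC)
c=np.zeros((400,750,3),np.uint8); c[:390,:390]=np.clip(a*1.4,0,255); c[:400,400:750]=np.clip(b*1.3,0,255); cv2.imwrite('pics/crop2.png',c)
```

```text
(no output)
```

View pics/crop2.png

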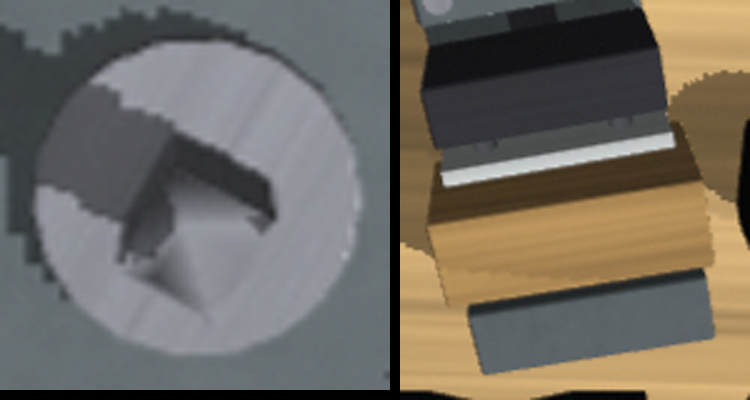

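The crop shows the shaft's base corner nearest the camera at (175,130), with base edges running to about (270,182) and about (120,235). The collar centre is at (197,197). The front top edge of the jaw runs (435,150)–(668,110), and the pad's white edge ends at (445,186)–(675,147).

Run:
```python
from h import *
z=np.load('pics/w1.npz'); m=dict(camera_matrix=z['K'],cam_to_world=z['T'])
A=lambda x,y:((x+.5)/6-.5+288,(y+.5)/6-.5+145)
B=lambda x,y:((x-400+.5)/2.5-.5+280,(y+.5)/2.5-.5+220)
P=lambda q,h:ray(0,*q,h,m)
c0,c1,c2=[P(A(*q),66) for q in((175,130),(270,182),(120,235))]
print(c0,c1,c2); 
for d in(c1-c0,c2-c0,c2-c1): print(np.hypot(*d[:2]),np.arctan2(d[1],d[0]))
print("centre from corners",(c1+c2)/2)
col=P(A(197,197),66);print("collar",col)
yv=.245;vx=np.array([np.cos(yv),np.sin(yv),0])
for n,q1,q2,h in(("jaw",(435,150),(668,110),65),("jawrear",(427,85),(665,50),65),("pad",(445,186),(675,147),64),("fixnear",(470,308),(704,272),65),("fixfar",(484,374),(714,336),65),("blk near",(432,225),(690,182),70),("blkfar",(447,304),(712,266),70)):
    a,b=P(B(*q1),h),P(B(*q2),h);print(n,((a+b)/2-col)@vx, "edge-yaw",np.arctan2(*(b-a)[:2][::-1])-np.pi/2)
# crank in wrist view: hub top corners
print("hub",P((558.5,187.5),40),)
```

```text
[527.48849536  30.54257157  66.        ] [535.24116391  45.71828033  66.        ] [544.73352351  22.42843532  66.        ]
17.041302940325007 1.0984981993659453
19.058599184493975 -0.4397869831114973
25.149985512511496 -1.1837768442070085
centre from corners [539.98734371  34.07335782  66.        ]
collar [538.08976057  34.36817296  66.        ]
jaw 103.69791691718474 edge-yaw 0.23047708153402113
jawrear 74.89532617773807 edge-yaw 0.19886037775011922
pad 122.35677152110875 edge-yaw 0.2312745630273909
fixnear 187.02274469834174 edge-yaw 0.22390622635620594
fixfar 224.31095942625603 edge-yaw 0.2437488922822475
blk near 136.35178793224594 edge-yaw 0.23113113226381476
blkfar 179.3872496702872 edge-yaw 0.21093196924111268
hub [546.3914725  280.97611354  40.        ]
```

Vise at (539.8, 33.8) with yaw 0.24; shaft angle about 3.83 rad; crank at (547.5, 281) with yaw -3.105. Going for the grasp.

Request:
step_arm(steps=[0, 0, 0, -0.016, 0.246, 0, 100, 0, 0, 0, -0.016, 0.246, 0, 100, 0, 0, 0, -0.016, 0.246, 0, 100, 0, 0, 0, -0.016, 0.246, 0, 100, 0, 0, 0, -0.016, 0.246, 0, 100, 0, 0, 0, 0, 0, 0.25, 100, 0, 0, 0, 0, 0, 0.25, 100, 0, 0, 0, 0, 0, 0, 100, 0, 0, 0, 0, 0, 0, 100])

```text
time_s: 3.15
ee_pos: [548.5, 280.3, 307.6]
orientation: [-0.058, 3.137, 0.002]
force: [-0.3, 0.8, 2.1]
opening: 85.2
grip_force: 0.0
```

Run:
```python
from h import *
p,M,s=tool(); print(p,yaw()); m=manip.camera_model("wrist"); im=shot("wrist",'w2')
c=proj(m,[547.5,281,40]);print(c)
u,v=[int(round(t)) for t in c]
hsv=cv2.cvtColor(im,cv2.COLOR_RGB2HSV)
k=((hsv[...,1]<60)&(hsv[...,2]>110)).astype(np.uint8); 
n,l,st,ce=cv2.connectedComponentsWithStats(k)
for i in range(1,n):
    if st[i,4]>150: print(st[i],ce[i].round(1))
cv2.circle(im,(u,v),2,(255,0,0),-1)
cv2.imwrite('pics/w2c.png',cv2.resize(im[max(0,v-110):v+90,max(0,u-130):u+130][:,:,::-1],None,fx=2.5,fy=2.5)); print(u-130,v-110)
```

```text
[548.48711787 280.3423567  307.55725902] 1.6074687079888847
[321.05195803 201.70630236]
[314  97   9  43 231] [317.9 113.6]
[334  97   5  63 174] [336.5 127.4]
[623 147  17  33 285] [633.9 166.1]
[  0 318  95  24 721] [ 46.5 329.6]
191 92
```

View pics/w2c.png

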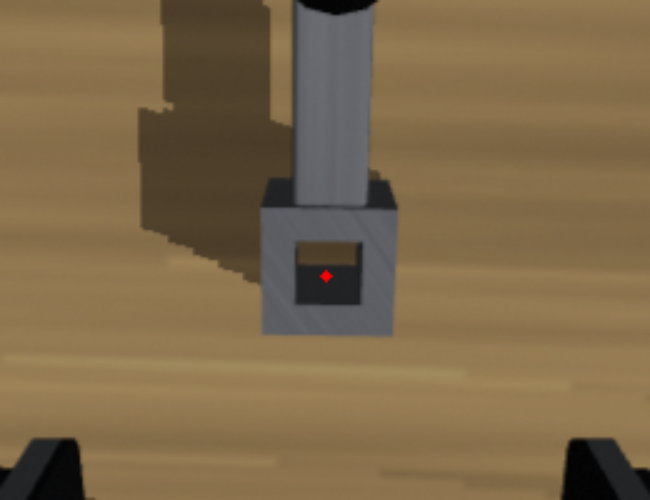

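The crop shows the steel hub centred at (328,271), within about 1 mm of the prediction (red dot), and aligned with the fingers. Descending and gripping.

Request:
step_arm(steps=[0, 0, 0, 0.008, 0, 0.2, 100, 0, 0, 0, 0, 0, 0.2, 100, 0, 0, 0, 0, 0, 0.15, 100, 0, 0, 0, 0, 0, 0.06, 100, 0, 0, 0, 0, 0, 0, 100, 0, 0, 0, 0, 0, 0, 30, 0, 0, 0, 0, 0, 0, 30, 0, 0, 0, 0, 0, 0, 30, 0, 0, 0, 0, 0, 0, 30, 0, 0, 0, 0, 0, 0, 30], grip_force=70)

```text
time_s: 4.45
ee_pos: [546.5, 281.4, 184.1]
orientation: [-0.059, 3.139, 0.002]
force: [-0.8, 0.6, 4.9]
opening: 39.2
grip_force: 72.0
```

Request:
step_arm(steps=[0, 0, 0, 0, 0, -0.1, 30, 0, 0, 0, 0, 0, -0.2, 30, 0, 0, 0, 0, 0, -0.2, 30, 0, 0, 0, 0, 0, -0.2, 30, 0, 0, 0.026, 0, 0, 0, 30, 0, 0, 0.026, 0, 0, 0, 30, 0, 0, 0.026, 0, 0, 0, 30, 0, 0, 0, 0, 0, 0, 30, 0, 0, 0, 0, 0, 0, 30])

```text
time_s: 5.58
ee_pos: [545.8, 280.8, 322.0]
orientation: [-0.7, -3.061, 0.002]
force: [0.4, -0.1, -4.4]
opening: 38.7
grip_force: 71.1
```

Run:
```python
from h import *
p,M,s=tool(); print(p,yaw(),s['opening'],s['force']); print(delta([539.8,33.8,p[2]]))
```

```text
[545.84910806 280.76854989 321.95431268] 1.1210453477945443 38.652660562721515 [ 0.36714307 -0.09595636 -4.40829157]
[-1.019e+02 -2.250e+02  2.000e-01]
```

Request:
step_arm(steps=[0, 0, 0, -0.102, -0.225, 0, 30, 0, 0, 0, -0.102, -0.225, 0, 30, 0, 0, 0, -0.102, -0.225, 0, 30, 0, 0, 0, -0.102, -0.225, 0, 30, 0, 0, 0, -0.102, -0.225, 0, 30, 0, 0, 0, 0, 0, 0, 30, 0, 0, 0, 0, 0, 0, 30])

```text
time_s: 6.45
ee_pos: [539.3, 33.9, 322.6]
orientation: [-0.704, -3.062, -0.001]
force: [0.5, -0.0, -2.8]
opening: 39.3
grip_force: 72.1
```

Run:
```python
from h import *
p,M,s=tool(); print(p,yaw(),s['opening'])
m=manip.camera_model("wrist"); a=shot("wrist",'w3'); mt=manip.camera_model("top"); b=shot("top",'top3'); ms=manip.camera_model("scene"); d=shot("scene",'scene3')
g=p[2]-182+20
def crop(im,m,c,hw,hh,f):
    u,v=[int(round(t)) for t in proj(m,c)]; y0=max(0,v-hh);x0=max(0,u-hw); print("crop origin",x0,y0); return cv2.resize(im[y0:v+hh,x0:u+hw][:,:,::-1],None,fx=f,fy=f,interpolation=cv2.INTER_CUBIC)
A=crop(a,m,[540,34,g],130,100,1.5); B=crop(d,ms,[520,34,120],65,65,4.5)
o=np.zeros((590,800,3),np.uint8); o[:A.shape[0],:A.shape[1]]=A[:, :390]; 
bb=cv2.resize(B,(400,400)); o[:400,400:800]=bb
cv2.imwrite('pics/c3.png',o)
for z in(g-20,g+20): print(proj(m,[539.8,33.8,z]))
```

```text
[539.30542592  33.89530884 322.63675017] 1.1187568650379196 39.29127081962662
crop origin 191 182
crop origin 249 99
[320.38629273 260.40894497]
[320.61450889 310.07497123]
```

View pics/c3.png

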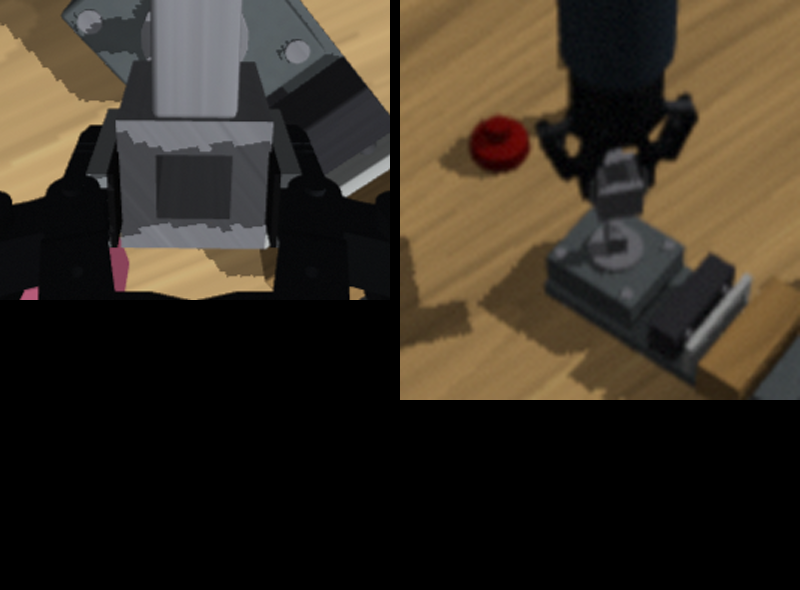

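The wrist crop shows the hub level between the fingers with its hole at about (320,307) px, roughly 1 mm towards the robot. The scene crop shows it hanging straight above the shaft. Now lowering it slowly.

Request:
step_arm(steps=[0, 0, 0, -0.006, 0, 0.1, 30, 0, 0, 0, 0, 0, 0.05, 30, 0, 0, 0, 0, 0, 0.03, 30, 0, 0, 0, 0, 0, 0.03, 30, 0, 0, 0, 0, 0, 0.03, 30, 0, 0, 0, 0, 0, 0, 30])

```text
time_s: 7.35
ee_pos: [539.7, 33.6, 274.2]
orientation: [-0.705, -3.059, -0.0]
force: [-3.1, 2.9, -3.1]
opening: 39.0
grip_force: 72.4
```

Request:
step_arm(steps=[0, 0, 0, 0.003, 0, 0.02, 30, 0, 0, 0, 0, 0, 0.02, 30, 0, 0, 0, 0, 0, 0, 30])

```text
time_s: 7.72
ee_pos: [539.5, 33.7, 265.9]
orientation: [-0.705, -3.06, 0.0]
force: [-2.6, 2.6, -6.7]
opening: 38.8
grip_force: 72.1
```

Request:
step_arm(steps=[0, 0, 0, 0, 0, 0.02, 30, 0, 0, 0, 0, 0, 0.02, 30, 0, 0, 0, 0, 0, 0.02, 30, 0, 0, 0, 0, 0, 0.015, 30, 0, 0, 0, 0, 0, 0, 30])

```text
time_s: 8.35
ee_pos: [539.5, 33.7, 251.3]
orientation: [-0.705, -3.06, 0.0]
force: [-4.8, 2.8, -3.9]
opening: 38.7
grip_force: 72.4
```

Request:
step_arm(steps=[0, 0, 0, 0, 0, 0.008, 30, 0, 0, 0, 0, 0, 0, 30])

```text
time_s: 8.6
ee_pos: [539.4, 33.8, 250.2]
orientation: [-0.705, -3.06, 0.0]
force: [-6.5, 2.8, -0.4]
opening: 38.9
grip_force: 72.8
```

Request:
step_arm(steps=[0, 0, 0, 0, 0, 0, 100, 0, 0, 0, 0, 0, 0, 100, 0, 0, 0, 0, 0, 0, 100, 0, 0, 0, 0, 0, 0, 100, 0, 0, 0, 0, 0, -0.1, 100, 0, 0, 0, 0, 0, -0.2, 100, 0, 0, 0, 0, 0, -0.22, 100, 0, 0, 0, 0.15, 0, 0, 100, 0, 0, 0, 0.15, 0, 0, 100, 0, 0, 0, 0.15, 0, 0, 100, 0, 0, 0, 0, 0, 0, 100, 0, 0, 0, 0, 0, 0, 100])

```text
time_s: 10.1
ee_pos: [459.3, 73.0, 354.4]
orientation: [0.704, 3.061, 0.0]
force: [0.5, 0.4, -0.4]
opening: 85.2
grip_force: 0.0
```

Run:
```python
from h import *
p,M,s=tool(); print(p,yaw(),s['opening'],s['joint_pos'])
m=manip.camera_model("wrist"); a=shot("wrist",'w4'); mt=manip.camera_model("top"); b=shot("top",'top4')
k=p+90*0; print("knob top pred", proj(m,[p[0],p[1],161]), proj(m,[539.7,33.8,106]))
u,v=[int(t) for t in proj(mt,[500,50,100])]
B=cv2.resize(b[v-50:v+50,u-50:u+50][:,:,::-1],None,fx=4,fy=4,interpolation=cv2.INTER_CUBIC)
A=cv2.resize(a[100:,160:560][:,:,::-1],(400,300))
o=np.zeros((400,800,3),np.uint8);o[:300,:400]=A;o[:,400:]=B;cv2.imwrite('pics/c4.png',o);print(u-50,v-50)
```

```text
[459.25092742  73.00142949 354.36031383] 1.1183737294308362 85.23242179125121 [ 4.96252866e-01  1.09530403e-01 -2.01802834e-01  3.86482123e-04
 -1.25870787e+00 -2.51959047e+00]
knob top pred [320.0219683  249.03056979] [319.85570585 320.55400921]
242 176
```

View pics/c4.png

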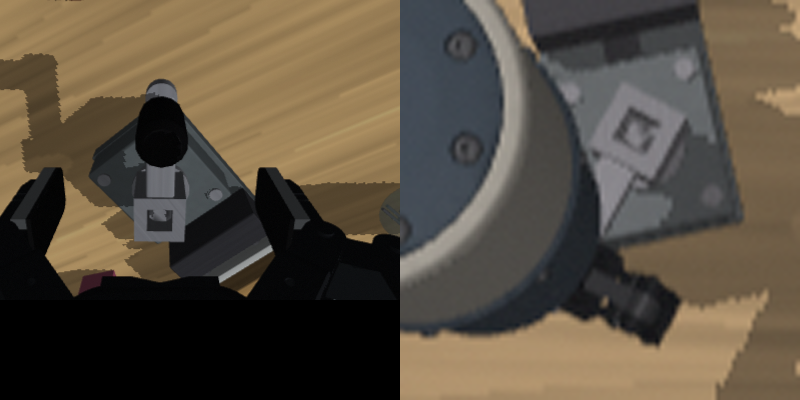

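The crank sits on the collar with the shaft tip visible in the hub hole. The knob is centred between the open fingers. Now gripping the knob.

Request:
step_arm(steps=[0, 0, 0, 0, 0, 0.16, 100, 0, 0, 0, 0, 0, 0.16, 100, 0, 0, 0, 0, 0, 0, 100, 0, 0, 0, 0, 0, 0, 20, 0, 0, 0, 0, 0, 0, 20, 0, 0, 0, 0, 0, 0, 20, 0, 0, 0, 0, 0, 0, 20, 0, 0, 0, 0, 0, 0, 20], grip_force=40)

```text
time_s: 11.2
ee_pos: [459.1, 73.2, 290.7]
orientation: [0.705, 3.061, 0.001]
force: [-2.7, 1.4, 4.2]
opening: 28.8
grip_force: 39.3
```

Request:
step_arm(steps=[0, 0, 0, -0.0153, 0.1165, 0, 20, 0, 0, 0, -0.045, 0.1085, 0, 20, 0, 0, 0, -0.0715, 0.0932, 0, 20, 0, 0, 0, -0.0932, 0.0715, 0, 20, 0, 0, 0, -0.1085, 0.045, 0, 20, 0, 0, 0, -0.1165, 0.0153, 0, 20])

```text
time_s: 11.95
ee_pos: [580.0, 115.1, 290.7]
orientation: [0.703, 3.061, 0.001]
force: [-2.6, -0.0, 4.2]
opening: 29.1
grip_force: 39.5
```

Run:
```python
from h import *
p,M,s=tool(); print(p,yaw(),s['opening'],s['force']); d=p[:2]-[539.7,33.8];print(np.hypot(*d),np.arctan2(d[1],d[0]),s['grip_force'])
```

```text
[580.04090967 115.13103403 290.69823924] 1.1193122634104524 29.0760809771978 [-2.55444053 -0.02587684  4.17006199]
90.78615582769625 1.1103467618621978 39.52725781418849
```

Forces are low, so I'll continue with Q2 and Q3, then Q4 and Q1.

Request:
step_arm(steps=[0, 0, 0, -0.1165, -0.0153, 0, 20, 0, 0, 0, -0.1085, -0.045, 0, 20, 0, 0, 0, -0.0932, -0.0715, 0, 20, 0, 0, 0, -0.0715, -0.0932, 0, 20, 0, 0, 0, -0.045, -0.1085, 0, 20, 0, 0, 0, -0.0153, -0.1165, 0, 20, 0, 0, 0, 0.0153, -0.1165, 0, 20, 0, 0, 0, 0.045, -0.1085, 0, 20, 0, 0, 0, 0.0715, -0.0932, 0, 20, 0, 0, 0, 0.0932, -0.0715, 0, 20, 0, 0, 0, 0.1085, -0.045, 0, 20, 0, 0, 0, 0.1165, -0.0153, 0, 20])

```text
time_s: 13.45
ee_pos: [500.1, -47.6, 290.7]
orientation: [0.705, 3.058, 0.003]
force: [4.9, 5.8, 0.0]
opening: 29.3
grip_force: 39.7
```

Request:
step_arm(steps=[0, 0, 0, 0.1165, 0.0153, 0, 20, 0, 0, 0, 0.1085, 0.045, 0, 20, 0, 0, 0, 0.0932, 0.0715, 0, 20, 0, 0, 0, 0.0715, 0.0932, 0, 20, 0, 0, 0, 0.045, 0.1085, 0, 20, 0, 0, 0, 0.0153, 0.1165, 0, 20, 0, 0, 0, -0.0153, 0.1165, 0, 20, 0, 0, 0, -0.045, 0.1085, 0, 20, 0, 0, 0, -0.0715, 0.0932, 0, 20, 0, 0, 0, -0.0932, 0.0715, 0, 20, 0, 0, 0, -0.1085, 0.045, 0, 20, 0, 0, 0, -0.1165, 0.0153, 0, 20])

```text
time_s: 14.95
ee_pos: [579.8, 114.9, 290.8]
orientation: [0.703, 3.06, 0.002]
force: [-2.2, 2.4, 5.7]
opening: 29.0
grip_force: 40.4
```

Run:
```python
from h import *
p,M,s=tool(); print(p,yaw(),s['opening'],s['force'],s['time_s']); d=p[:2]-[539.7,33.8];print(np.hypot(*d),np.arctan2(d[1],d[0]),s['grip_force'])
shot("top","top5")
im=cv2.imread('pics/top5.png');cv2.imwrite('pics/c5.png',cv2.resize(im[90:260,230:350],None,fx=3.5,fy=3.5,interpolation=cv2.INTER_CUBIC))
```

```text
[579.78737596 114.86660361 290.80849146] 1.1193311068594596 28.995819085616844 [-2.2185224   2.35564121  5.7140111 ] 14.95
90.43667359987785 1.111558980602713 40.390333621180616
```

Request:
step_arm(steps=[0, 0, 0, -0.1165, -0.0153, 0, 20, 0, 0, 0, -0.1085, -0.045, 0, 20, 0, 0, 0, -0.0932, -0.0715, 0, 20, 0, 0, 0, -0.0715, -0.0932, 0, 20, 0, 0, 0, -0.045, -0.1085, 0, 20, 0, 0, 0, -0.0153, -0.1165, 0, 20, 0, 0, 0, 0.0153, -0.1165, 0, 20, 0, 0, 0, 0.045, -0.1085, 0, 20, 0, 0, 0, 0.0715, -0.0932, 0, 20, 0, 0, 0, 0.0932, -0.0715, 0, 20, 0, 0, 0, 0.1085, -0.045, 0, 20, 0, 0, 0, 0.1165, -0.0153, 0, 20])

```text
time_s: 16.5
ee_pos: [500.0, -47.6, 290.6]
orientation: [0.705, 3.058, 0.003]
force: [4.9, 6.6, 0.1]
opening: 29.2
grip_force: 40.2
```

Request:
step_arm(steps=[0, 0, 0, 0.1165, 0.0153, 0, 20, 0, 0, 0, 0.1085, 0.045, 0, 20, 0, 0, 0, 0.0932, 0.0715, 0, 20, 0, 0, 0, 0.0715, 0.0932, 0, 20, 0, 0, 0, 0.045, 0.1085, 0, 20, 0, 0, 0, 0.0153, 0.1165, 0, 20, 0, 0, 0, 0, 0, 0, 20])

```text
time_s: 17.38
ee_pos: [458.3, 73.4, 290.4]
orientation: [-0.703, -3.062, -0.0]
force: [-3.9, 3.2, 7.9]
opening: 28.8
grip_force: 40.8
```

Run:
```python
from h import *
p,M,s=tool(); print(p,yaw(),s['opening'],s['force'],s['time_s']); d=p[:2]-[539.7,33.8];print(np.hypot(*d),np.arctan2(d[1],d[0]),s['grip_force'])
```

```text
[458.34910418  73.44090403 290.35877575] 1.1195457208327173 28.82292916943216 [-3.92805213  3.21397896  7.94127986] 17.375
90.49513535598734 2.688170348894503 40.846131078433245
```

Two full turns are done. Releasing, rising and backing off to look.

Request:
step_arm(steps=[0, 0, 0, 0, 0, 0, 100, 0, 0, 0, 0, 0, 0, 100, 0, 0, 0, 0, 0, 0, 100, 0, 0, 0, 0, 0, 0, 100, 0, 0, 0, 0, 0, -0.15, 100, 0, 0, 0, 0, 0, -0.2, 100, 0, 0, 0, 0, 0, -0.2, 100, 0, 0, 0, -0.2, 0, 0, 100, 0, 0, 0, -0.2, 0, 0, 100, 0, 0, 0, 0, 0, 0, 100, 0, 0, 0, 0, 0, 0, 100])

```text
time_s: 18.75
ee_pos: [530.7, 38.0, 399.7]
orientation: [-0.706, -3.06, 0.001]
force: [0.2, 0.0, 0.0]
opening: 85.3
grip_force: 0.0
```

Run:
```python
from h import *
p,M,s=tool(); print(p,s['time_s'],s['opening'])
m=manip.camera_model("wrist"); np.savez('pics/w6.npz',K=m["camera_matrix"],T=m["cam_to_world"]); a=shot("wrist",'w6'); shot("top",'top6'); 
vx=np.array([np.cos(.24),np.sin(.24)]); 
for x,z in((95+37,65),(145,70),(190,65)): print(x,proj(m,[*(np.array([539.7,33.8])+x*vx),z]))
u,v=[int(t) for t in proj(m,[*(np.array([539.7,33.8])+120*vx),65])]
x0,y0=max(0,u-110),max(0,v-120); print(x0,y0)
cv2.imwrite('pics/c6.png',cv2.resize(np.clip(a[y0:y0+200,x0:x0+240][:,:,::-1]*1.4,0,255).astype(np.uint8),None,fx=3,fy=3,interpolation=cv2.INTER_CUBIC))
```

```text
[530.68330277  37.9607044  399.73960921] 18.75 85.28263359581419
132 [401.31782878 284.08037268]
145 [409.68700488 295.11233274]
190 [432.30682651 319.78572677]
284 156
```

View pics/c6.png

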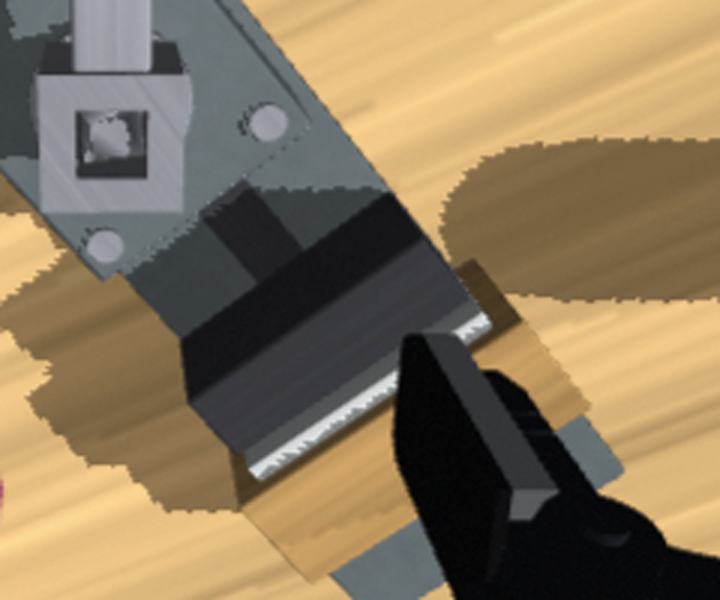

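The crop shows the hub down on the collar and the block against the fixed jaw. The pad's white edge at about (370,395) is nearer the jaw than before. I'll quantify the gap with an intensity profile.

Run:
```python
from h import *
for f,yl in(('w1',(-25,0,25)),('w6',(-35,-25,30))):
    z=np.load(f'pics/{f}.npz'); m=dict(camera_matrix=z['K'],cam_to_world=z['T'])
    g=cv2.cvtColor(cv2.imread(f'pics/{f}.png'),cv2.COLOR_BGR2HSV)
    y0=.238;vx=np.array([np.cos(y0),np.sin(y0)]);vy=np.array([-vx[1],vx[0]])
    X=np.arange(90,160,1.5)
    for y in yl:
        pts=np.array([proj(m,[*(np.array([539.7,33.8])+x*vx+y*vy),65]) for x in X],np.float32)
        val=cv2.remap(g[...,2],pts[:,0],pts[:,1],cv2.INTER_LINEAR).ravel()
        print(f,y,' '.join(f'{x:.0f}:{v}' for x,v in zip(X,val)))
```

```text
w1 -25 90:44 92:46 93:45 94:45 96:46 98:44 99:45 100:44 102:52 104:54 105:54 106:57 108:59 110:60 111:62 112:86 114:140 116:153 117:157 118:160 120:128 122:62 123:53 124:57 126:55 128:55 129:55 130:53 132:50 134:51 135:55 136:60 138:89 140:123 141:134 142:136 144:139 146:142 147:146 148:145 150:142 152:140 153:139 154:141 156:136 158:133 159:135
w1 0 90:45 92:47 93:46 94:45 96:44 98:45 99:44 100:44 102:53 104:61 105:61 106:60 108:59 110:60 111:61 112:83 114:141 116:152 117:157 118:159 120:131 122:64 123:52 124:54 126:54 128:53 129:54 130:54 132:51 134:49 135:51 136:57 138:81 140:120 141:133 142:134 144:137 146:141 147:145 148:147 150:145 152:142 153:141 154:144 156:140 158:136 159:137
w1 25 90:45 92:47 93:47 94:45 96:44 98:45 99:44 100:46 102:49 104:50 105:56 106:59 108:58 110:60 111:61 112:79 114:141 116:153 117:156 118:158 120:131 122:65 123:52 124:52 126:52 128:51 129:54 130:55 132:52 134:50 135:50 136:51 138:73 140:119 141:133 142:131 144:134 146:137 147:142 148:144 150:144 152:141 153:140 154:142 156:141 158:138 159:138
w6 -35 90:17 92:17 93:16 94:17 96:17 98:17 99:18 100:26 102
[... 250 characters left out ...]
154:145 156:149 158:148 159:146
w6 -25 90:16 92:17 93:16 94:16 96:16 98:17 99:17 100:27 102:39 104:45 105:45 106:46 108:45 110:46 111:46 112:46 114:46 116:44 117:44 118:47 120:47 122:45 123:46 124:47 126:46 128:46 129:50 130:59 132:60 134:61 135:68 136:117 138:154 140:159 141:117 142:93 144:66 146:57 147:71 148:113 150:137 152:137 153:141 154:145 156:149 158:150 159:147
w6 30 90:17 92:17 93:17 94:16 96:16 98:16 99:18 100:26 102:40 104:44 105:44 106:45 108:47 110:46 111:48 112:47 114:47 116:45 117:44 118:47 120:47 122:47 123:45 124:46 126:46 128:46 129:48 130:32 132:23 134:32 135:32 136:37 138:37 140:38 141:40 142:39 144:40 146:40 147:39 148:40 150:39 152:40 153:39 154:40 156:39 158:39 159:40
```

```bash
python3 -c "
from station import manip
print(manip.hand_in())"
```

```text
the job is handed in; nothing more can be done
None
```

The job is handed in, with no verdict returned: the crank is down on the shaft and released after two full clockwise turns, the block looks tight against the fixed jaw with the pad pressed in about 5 mm as measured in the image, and the arm never went near the jar or scraper.

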